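Unlock and lever open the heavy flap of a bench-top sample safe

TASK

Open the sample safe for a colleague who has both hands full: with a fingertip push the red locking bolt all the way out from under the lever, then press the yellow end of the lever down to its stop so that the heavy steel flap rises, and finish while still holding the lever down, with the flap open. Raise the flap only by the lever, never touch it with the hand or arm, grasp nothing, and leave the amber jar, the tip box and the small centrifuge standing where they are.

Things in the scene. Friction and masses are not known exactly. Their poses are not given: they have to be found in the camera images.
- safe: fixed off-white box, 86 mm high, with a lever and a lock beside it. Origin on the bench under the lever's pivot; x along the lever from its yellow long end (-x, on the robot's left) to its short end, y left, z up. Here the box covers x -10 to 180, y 30 to 200 mm; pivot cheeks at x 0, y +-25, 118 high; the grey rail carrying the bolt x -140 to -80, y -170 to -45, 100 high.
- lever (a joint): swing of the lever, rad: 0 at rest, long end tilted 0.25 up; grows as the long end is pressed down, to a hard stop at 0.53 (0.28 below level). Pivot axis along the safe's y, 100 mm above the bench. Lifting takes 7 to 13 N at the yellow plate at first, 3 to 6 N near the stop; let go, the flap's weight brings the lever back. With the bolt under it, it moves only about 0.05.
- lever_pad (a point): centre of the top face of the yellow plate (45 x 45, 12 mm thick) at the lever's long end, where it is pressed; 200 mm from the pivot along the lever, 10 mm above its centreline. About 159 mm above the bench at rest, 54 mm when fully down. The lever bar is 24 mm wide, 12 mm thick.
- flap (a joint): opening of the flap, rad: 0 shut (level), grows as it rises; about 0.58 with the lever at its stop. It falls shut by its own weight.
- flap_edge (a point): middle of the free edge, top side, of the flap: a steel plate of about 1.7 kg, 180 x 176 x 12 mm, with a blue-grey panel edged in yellow, hinged along the far (+x) side of the box 93 mm above the bench. Its ear, 100 x 56 mm, lies over the roller at the lever's short end.
- bolt (a joint): travel of the red locking bolt, m: near 0 locked (its bar lies under the lever, 110 mm from the pivot), 0.045 fully out at its stop, slid towards -y of the safe (away from the lever). Clear of the lever from 0.030. It stays where it is left; sliding friction about 2.5 N.
- bolt_face (a point): centre of the inner face (towards the lever) of the upper part of the bolt's upright red tab, 140 mm above the bench; push it towards the safe's -y. Tab 40 mm wide along x, 14 mm thick along y, top at 157 mm. The face is 97 mm from the lever's centreline locked, 142 mm when out. The bolt's bar, 22 mm wide, top at 117 mm, runs from the tab to under the lever.
- reagent: bystander: loose amber jar with a white cap, 44 mm wide, 85 mm high, in front of the box, beside the lever's long arm; origin at the centre of its underside
- tipbox: bystander: loose blue tip box with a white lid, 85 x 120 x 60 mm high, beyond the yellow end of the lever; origin at the centre of its underside
- centrifuge: bystander: small white bench centrifuge with a clear dome, 132 mm wide, 104 mm high, by the lever's short end; origin at the centre of its underside

How it is judged:
By the outcome, as a careful person would: the job done as asked, in the order asked, and still so for the second after the job is handed in, while the arm keeps its last pose, push and grip.
It also fails if it takes over 38 s, if anything falls off the work surface, if the arm or the gripper's body presses on something with over 40 N, if the wrist force passes 120 N, or if a joint passes its speed limit or range.

ROBOT

A 7-joint arm with a two-finger parallel gripper is mounted at the origin on the work surface. World frame = base frame: x ahead of the robot, y to its left, z up, the work surface at z = 0. Lengths are in m, angles in rad, forces in N, time in s.
With the tool pointing down it reaches from about 0.4 to 0.875 m from the base axis. Payload 19.3 kg.
Tool frame: the origin (TCP) lies on the centre line of the jaws, within the pads' length; the fingertips stand 11 mm ahead of it and the grasp point (between the pads) lies 8 mm behind it; y points along the fingers, x is the direction in which the jaws open and shut, and the axes are right-handed (so a half turn about y gives the same grasp; the last joint's range is limited). The gripper opens to 85 mm and grips with 20 to 120 N. Pads are 22 mm wide; open, the fingers measure 114 mm over their backs; the gripper's body (76 mm by 85 mm) begins 54 mm behind the grasp point. The pads swing forward as they close: fully open they stand 13 mm farther back than shut.
Start: joints at [1.2, 0.521, -0.036, 1.599, 0.021, 1.021, -0.113], TCP at [0.185, -0.597, 0.242] pointing down, gripper open.
Joint ranges: [-2.91, 2.91], [-0.3, 2.13], [-1.5, 1.42], [0.17, 2.43], [-1.26, 4.41], [0.16, 1.93], [-2.52, 2.52]. Speed limits (rad/s): [1.89, 1.89, 2.39, 2.39, 3.01, 3.01, 3.01].

INTERFACE

Orientations are given as [roll, pitch, yaw] about the fixed x, y, z axes, in that order (R = Rz(yaw) Ry(pitch) Rx(roll)).
In Python, from workcell import monitor, cams, bot gives the robot as it stands.
- The arm moves only by the tool send_rows, never from a script. Its argument "series" is text: rows parted by semicolons, each of 7 numbers parted by spaces: the turn, a rotation vector about the tool's x, y, z in rad, then the shift along the tool's x, y, z in mm, then the opening, from 0 (shut) to 1 (fully open). In form: ax ay az tx ty tz claw; .... A call has 1 to 20 rows; each row is the pose to reach, as a shift and turn from the pose commanded when the call began, along the tool's axes at that moment; what a row does not reach only later rows make up. A row lasts 1/12 s, in which the tool goes at most 41.7 mm and 7.16 degrees, less where a joint would pass 70% of its speed; a pose out of reach is approached as far as the arm can. A call with a gripper value outside its range is refused whole. The fingers move at their own pace and stop on an object; "force" is the grip in N (left out, the last holds). Time passes only in rows, so rows that repeat a pose let the fingers close. It gives the time, the measured TCP pose, the force and the opening at its end, in the units of the state.
- monitor.observe(): the state, without advancing time (a new reading comes with each control period).
- cams.grab_frame(name): name is "scene" or "top" or "wrist"; returns the picture (420x560x3 uint8, red, green, blue); there is no depth.
- cams.get_calibration(name): a dict with "mtx" (3x3 intrinsics, pixels), "origin" and "attitude" of the camera in the world. Camera axes: x right, y down, z forward; pixel columns grow to the right and rows downward; lengths in m; the calibration is good to about 2 mm. A picture is of the moment at which its call begins: read the wrist's pose just before it. get_calibration takes no time and is no camera call; for the wrist camera it gives the pose at the moment of the call.
- bot.job_done(): hands the job in, once; it reports no verdict.
The state is a dict: "clock": time; "qpos": joint angles; "qd": joint speeds; "joint_efforts": joint torques, N m; "position": TCP position; "tool_rot": TCP orientation; "force": force on the tool from outside, world axes, zero at the start; "moment": the same for the moment, N m; "grip_width": finger opening in m.
Only numpy, scipy, OpenCV 4.12 (cv2) and the standard library are available. Lean on these libraries where they do the work, as an engineer would, in place of code of your own. Each camera call takes 0.05 s, during which the arm holds its last target.

## Working session

There is one attempt and no reset: what is moved stays moved. The work goes in short steps, Python scripts to look and compute and a tool call to move; the robot and the scene stay as the last step left them, time stands still between calls to the robot, and variables do not carry over. Pictures are saved under pics/ and viewed, and the job is handed in when it is done.

Besides the shell and the picture viewer there is one more tool, called after "Call:" as name(argument=value, ...), one argument or row to a line, values as JSON. send_rows: Moves the arm, as the interface text tells. Its arguments: {"type":"object","properties":{"series":{"type":"string"},"force":{"type":"number"}},"required":["series"]}

```bash
mkdir -p pics; ls
python3 - <<'E'
from workcell import monitor,cams,bot
import cv2
s=monitor.observe();print(s)
for n in("scene","top"):
    cv2.imwrite(f"pics/{n}0.png",cv2.cvtColor(cams.grab_frame(n),cv2.COLOR_RGB2BGR)); print(cams.get_calibration(n))
E
```

```text
pics
{'clock': 0.0, 'qpos': array([ 1.1997909 ,  0.52202439, -0.03632298,  1.59998269,  0.02123884,
        1.02109096, -0.11280991]), 'qd': array([-6.44232812e-04,  7.02059423e-04,  1.61279291e-05, -2.98239318e-04,
        3.73681568e-04,  5.61769308e-04,  5.72367459e-04]), 'joint_efforts': array([-1.33719099e-03, -9.27122927e+01,  1.97983459e+00, -3.69930947e+01,
        1.78269582e-02,  8.31012876e-03, -1.05018030e-04]), 'position': array([ 0.18504291, -0.59665318,  0.24172838]), 'tool_rot': array([-1.57091057e+00,  1.11372628e-03, -1.26999483e+00]), 'force': array([-0.74907856, -0.79447611,  0.71225102]), 'moment': array([-0.00905854, -0.04986963, -0.01629898]), 'grip_width': 0.08532622912163891}
{'mtx': array([[445.9571719 ,   0.        , 281.76980279],
       [  0.        , 445.9571719 , 210.98661514],
       [  0.        ,   0.        ,   1.        ]]), 'origin': array([1.11916371, 0.45558089, 1.07115648]), 'attitude': array([-2.53820255, -0.00353204,  2.19239404])}
{'mtx': array([[492.81726872,   0.        , 280.99969302],
       [  0.        , 492.81726872, 211.97947947],
       [  0.        ,   0.        ,   1.        ]]), 'origin': array([0.40037481, 0.10346164, 1.17935067]), 'attitude': array([-2.96255313, -0.00696947, -1.57995121])}
```

View pics/scene0.png

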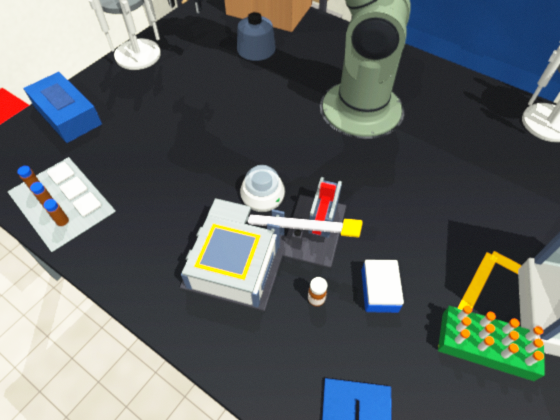

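View pics/top0.png

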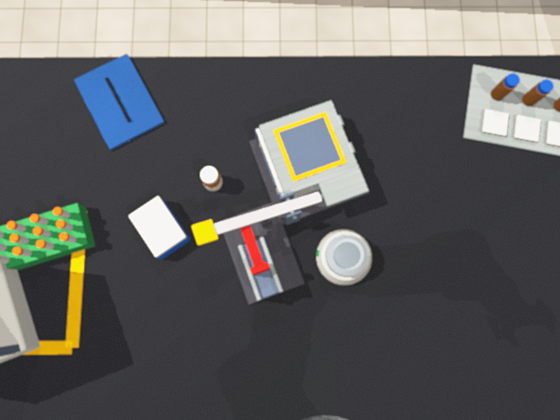

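The top view shows the yellow pad near (204,232), the red tab near (258,265) and the lever running to (320,200). The jar is at (210,178), the tip box at (158,227) and the centrifuge at (345,255). I'll enlarge both views.

Run:
```python
import cv2
a=cv2.imread("pics/top0.png")[90:310,120:385]; cv2.imwrite("pics/top0c.png",cv2.resize(a,None,fx=3,fy=2.7272,interpolation=cv2.INTER_CUBIC)[:, :800])
a=cv2.imread("pics/scene0.png")[160:320,175:415]; cv2.imwrite("pics/scene0c.png",cv2.resize(a,None,fx=3,fy=3,interpolation=cv2.INTER_CUBIC))
```

```text
(no output)
```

View pics/top0c.png

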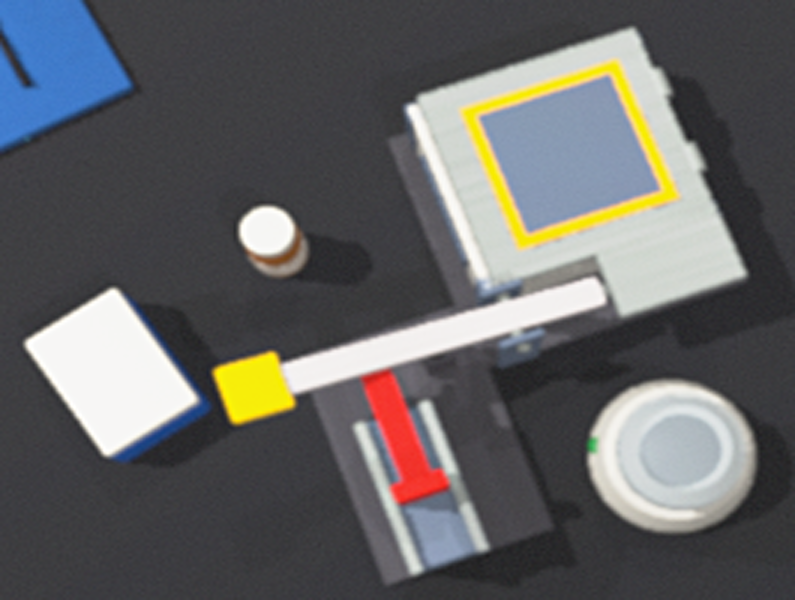

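View pics/scene0c.png

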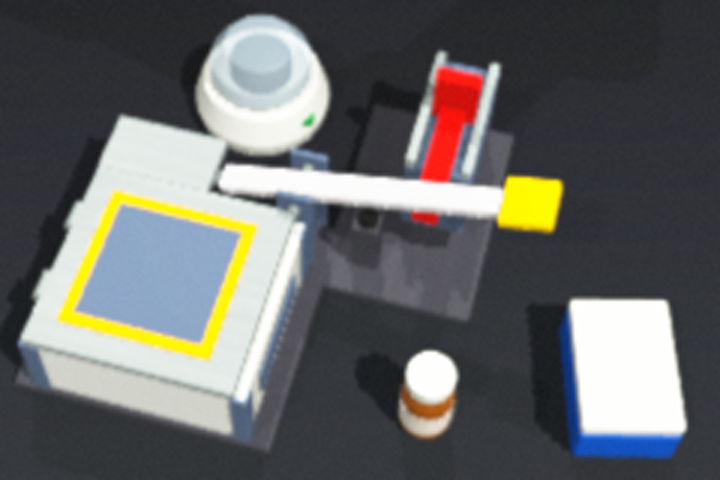

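```bash
cat > h.py <<'E'
import numpy as np
from scipy.spatial.transform import Rotation as R
from workcell import monitor,cams,bot
def proj(P,c):
    Rc=R.from_euler('xyz',c['attitude']).as_matrix()
    p=(np.asarray(P)-c['origin'])@Rc
    return (p[:,:2]/p[:,2:])@np.diag(np.diag(c['mtx'])[:2])+c['mtx'][:2,2]
def ray(uv,c,z):
    Rc=R.from_euler('xyz',c['attitude']).as_matrix()
    d=Rc@np.linalg.solve(c['mtx'],[uv[0],uv[1],1]); return c['origin']+d*(z-c['origin'][2])/d[2]
def lev(l,y,h,q=0):
    a=.25-q
    return [-l*np.cos(a)+h*np.sin(a),y,.1+l*np.sin(a)+h*np.cos(a)]
E
cat > fit.py <<'E'
from h import *
from scipy.optimize import least_squares
T=lambda u,v:(120+u/3,90+v/(600/220)); S=lambda u,v:(175+u/3,160+v/3)
tp=[(lev(.2225,.0225,.010),T(213,369)),(lev(.1775,.0225,.010),T(281,351)),(lev(.1775,-.0225,.010),T(296,404)),(lev(.2225,-.0225,.010),T(231,424)),
((-.13,-.097,.157),T(392,487)),((-.09,-.097,.157),T(442,467)),((0,.2,.099),T(415,97)),((.18,.2,.099),T(635,28))]
sp=[(lev(.1775,-.0225,.010),S(507,176)),(lev(.2225,-.0225,.010),S(563,180)),(lev(.2225,.0225,.010),S(557,222)),(lev(.1775,.0225,.010),S(500,220)),
((-.13,-.097,.157),S(483,78)),((-.09,-.097,.157),S(437,72))]
ct,cs=cams.get_calibration('top'),cams.get_calibration('scene')
def w(p,X):
    X=np.array(X);c,s=np.cos(p[2]),np.sin(p[2]);return np.c_[p[0]+c*X[:,0]-s*X[:,1],p[1]+s*X[:,0]+c*X[:,1],X[:,2]]
def f(p):
    return np.r_[(proj(w(p,[a for a,_ in tp]),ct)-[b for _,b in tp]).ravel(),(proj(w(p,[a for a,_ in sp]),cs)-[b for _,b in sp]).ravel()]
r=least_squares(f,[.45,.0,-1.3],loss='soft_l1')
print(r.x);print(f(r.x).reshape(-1,2).round(1))
p=r.x
for n,X in dict(pad0=lev(.2,0,.01),padend=lev(.2,0,.01,.53),face=(-.11,-.097,.14),faceout=(-.11,-.142,.14)).items(): print(n,w(p,[X])[0].round(4))
print('jar',ray(T(268,231),ct,.085),'tip',ray(T(113,373),ct,.06),'cen',ray(T(680,450),ct,.1))
print('jar',ray(S(431,373),cs,.085),'tip',ray(S(626,365),cs,.06))
E
python3 fit.py
```

```text
[ 0.60795814  0.07495542 -1.22244992]
[[-0.4  0.4]
 [-2.5  0.7]
 [-0.5  1.1]
 [ 0.6  0.5]
 [-2.7 -2.6]
 [-1.2 -2. ]
 [ 0.5  0.9]
 [-0.   0.6]
 [ 0.1 -1.2]
 [-0.4 -1. ]
 [-1.7  0.1]
 [-1.2 -1. ]
 [-1.2  4.1]
 [-1.1  2.8]]
pad0 [0.5427 0.2548 0.1592]
padend [0.5414 0.2582 0.0543]
face [0.4792 0.1452 0.14  ]
faceout [0.4369 0.1299 0.14  ]
jar [0.68623625 0.25703323 0.085     ] tip [0.57067021 0.37677113 0.06      ] cen [ 0.49862172 -0.04899219  0.1       ]
jar [0.68737321 0.26007902 0.085     ] tip [0.57605353 0.38237158 0.06      ]
```

```bash
cat >> h.py <<'E'
P0=np.array([0.60795814,0.07495542,-1.22244992])
def W(x,y,z,p=P0):
    c,s=np.cos(p[2]),np.sin(p[2]); return np.array([p[0]+c*x-s*y,p[1]+s*x+c*y,z])
def safe(w,p=P0):
    c,s=np.cos(p[2]),np.sin(p[2]); d=np.array(w[:2])-p[:2]; return np.array([c*d[0]+s*d[1],-s*d[0]+c*d[1],w[2]])
def shift(w):
    s=monitor.observe(); M=R.from_euler('xyz',s['tool_rot'])
    return (M.inv().apply(w-s['position'])*1000).round(1)
def turn(rpy):
    s=monitor.observe(); return (R.from_euler('xyz',s['tool_rot']).inv()*R.from_euler('xyz',rpy)).as_rotvec().round(3)
E
python3 - <<'E'
from h import *
print(shift([.42,-.3,.26]),shift([.5,0,.26]),shift(W(-.11,-.06,.22)),shift(W(-.11,-.06,.137)),turn([-np.pi/2,0,P0[2]]),W(-.11,-.06,.22))
for n,w in dict(jar=[.687,.2585,.085],tip=[.573,.379,.06],cen=[.4986,-.049,.1]).items(): print(n,safe(w).round(3))
E
```

```text
[-213.8  -18.   312.3] [-476.6  -17.8  477.6] [-623.2   22.4  537.7] [-623.1  105.4  537.7] [ 0.    -0.048 -0.001] [0.51401399 0.15786801 0.22      ]
jar [-0.146  0.137  0.085]
tip [-0.298  0.071  0.06 ]
cen [ 0.079 -0.145  0.1  ]
```

Call:
send_rows(
  series="0 0 0 -214 -18 312 0;0 0 0 -214 -18 312 0;0 0 0 -214 -18 312 0;0 0 0 -214 -18 312 0;0 0 0 -214 -18 312 0;0 0 0 -214 -18 312 0;0 0 0 -214 -18 312 0;0 0 0 -214 -18 312 0;0 0 0 -214 -18 312 0;0 0 0 -214 -18 312 0;0 -0.048 0 -477 -18 478 0;0 -0.048 0 -477 -18 478 0;0 -0.048 0 -477 -18 478 0;0 -0.048 0 -477 -18 478 0;0 -0.048 0 -477 -18 478 0;0 -0.048 0 -477 -18 478 0;0 -0.048 0 -477 -18 478 0;0 -0.048 0 -477 -18 478 0;0 -0.048 0 -477 -18 478 0;0 -0.048 0 -477 -18 478 0",
)

```text
clock: 1.77
position: [0.5003, 0.0011, 0.26]
tool_rot: [-1.571, 0.0, -1.22]
force: [-0.1, -0.4, -0.7]
grip_width: -0.0
```

Run:
```python
from h import *
import cv2
s=monitor.observe();print(s['clock'],s['qpos'].round(2),s['position'],s['force'],s['tool_rot'],s['grip_width'])
cv2.imwrite("pics/w1.png",cv2.cvtColor(cams.grab_frame("wrist"),cv2.COLOR_RGB2BGR))
c=cams.get_calibration('wrist');print(c)
print(proj([W(-.13,-.097,.157),W(-.09,-.097,.157),W(-.11,-.097,.14),W(*lev(.2,0,.01)),W(*lev(.11,0,.006))],c).round(1))
print(shift(W(-.11,-.06,.22)),shift(W(-.11,-.06,.137)),turn([-np.pi/2,0,P0[2]]))
```

```text
1.7667 [ 0.13  0.32 -0.31  1.89  0.12  0.95 -1.45] [0.50032522 0.00114396 0.25999834] [-0.11412767 -0.40268913 -0.71264075] [-1.57136177e+00  3.07032924e-04 -1.21980826e+00] -9.665911009537969e-06
{'mtx': array([[299.21975439,   0.        , 279.12310749],
       [  0.        , 299.21975439, 207.97051033],
       [  0.        ,   0.        ,   1.        ]]), 'origin': array([0.56845893, 0.02514858, 0.3926098 ]), 'attitude': array([ 2.84771625e+00, -8.04842114e-04, -1.22022464e+00])}
[[ 73.2 173.3]
 [123.5 173.4]
 [109.9 169.8]
 [-45.   35.1]
 [100.9  44.2]]
[-143.7   40.    67.1] [-143.7  123.    67.2] [0.001 0.001 0.   ]
```

View pics/w1.png

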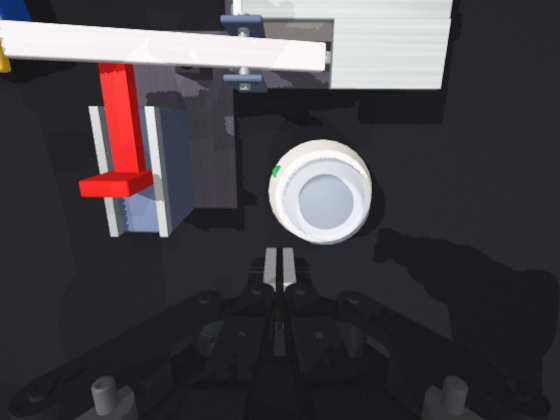

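The wrist view shows the tab's inner top edge near (80–135,178), about 5 px from the prediction, so the bolt starts a few mm out. The lever matches the prediction. I'll lower the finger into the gap between lever and tab.

Call:
send_rows(
  series="0 0 0 -36 5 17 0;0 0 0 -72 10 34 0;0 0 0 -108 20 50 0;0 0 0 -142 30 67 0;0 0 0 -142 40 67 0;0 0 0 -142 60 67 0;0 0 0 -142 85 67 0;0 0 0 -142 105 67 0;0 0 0 -142 123 67 0;0 0 0 -142 123 67 0",
)

```text
clock: 2.65
position: [0.5135, 0.1544, 0.1343]
tool_rot: [-1.576, -0.0, -1.224]
force: [-1.1, -0.6, -0.1]
grip_width: 0.0001
```

Run:
```python
from h import *
import cv2
s=monitor.observe();print(s['clock'],safe(s['position']),s['force'])
for n in ("wrist","scene"):
    a=cv2.cvtColor(cams.grab_frame(n),cv2.COLOR_RGB2BGR)
    if n=="scene": a=cv2.resize(a[100:320,200:400],None,fx=2.6,fy=2.6)
    cv2.imwrite(f"pics/{n}2.png",a)
```

```text
2.65 [-0.10692588 -0.06161597  0.13433642] [-1.12530472 -0.61532309 -0.13695933]
```

View pics/wrist2.png

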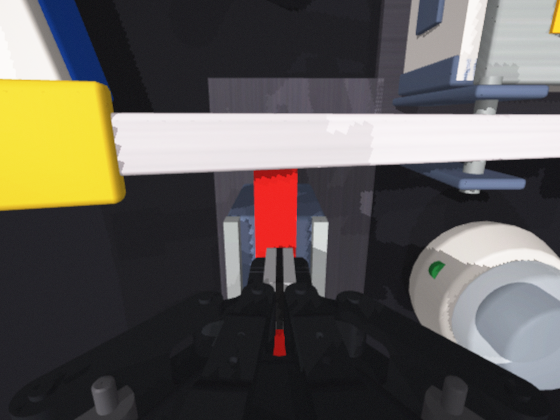

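View pics/scene2.png

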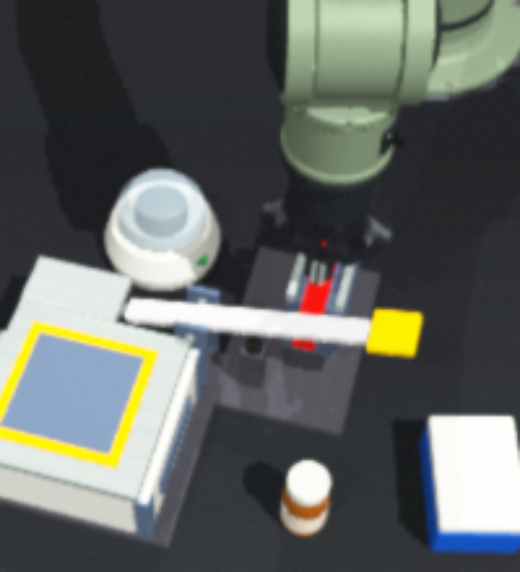

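The finger is centred on the red bar at (277,250), between lever and tab, and not touching. Now the push.

Call:
send_rows(
  series="0 0 0 0 0 -8 0;0 0 0 0 0 -16 0;0 0 0 0 0 -24 0;0 0 0 0 0 -30 0;0 0 0 0 0 -35 0;0 0 0 0 0 -40 0;0 0 0 0 0 -45 0;0 0 0 0 0 -50 0;0 0 0 0 0 -55 0;0 0 0 0 0 -59 0;0 0 0 0 0 -63 0;0 0 0 0 0 -66 0;0 0 0 0 0 -69 0;0 0 0 0 0 -71 0;0 0 0 0 0 -72 0;0 0 0 0 0 -72 0",
)

```text
clock: 4.08
position: [0.4494, 0.133, 0.1376]
tool_rot: [-1.565, 0.001, -1.222]
force: [18.8, 7.0, -14.0]
grip_width: 0.0
```

Run:
```python
from h import *
s=monitor.observe();print(s['clock'],safe(s['position']),s['force'])
```

```text
4.0833 [-0.10865468 -0.12921086  0.1376245 ] [ 18.80574114   7.00556711 -13.96715832]
```

Call:
send_rows(
  series="0 0 0 0 0 -2 0;0 0 0 0 0 -3 0;0 0 0 0 0 -3 0;0 0 0 0 0 -3 0",
)

```text
clock: 4.42
position: [0.4493, 0.133, 0.1379]
tool_rot: [-1.56, 0.002, -1.222]
force: [38.8, 10.5, -31.0]
grip_width: 0.0
```

Run:
```python
from h import *
s=monitor.observe();print(s['clock'],safe(s['position']),s['force'])
print(shift(W(-.108,-.105,.138)),shift(W(-.108,-.1,.23)),shift(W(*lev(.2,0,.01))+[0,0,.045]),W(*lev(.2,0,.01)))
```

```text
4.4167 [-0.10875291 -0.12932636  0.13790749] [ 38.80634161  10.49124989 -30.98056572]
[ 0.8  0.2 24.3] [  0.6 -91.8  30.3] [-82.6 -64.7 130.1] [0.54265615 0.25477358 0.15916992]
```

The bolt is firmly at its stop: force doubled with no motion. Backing off, then up and over to the pad.

Call:
send_rows(
  series="0 0 0 0 0 10 0;0 0 0 0 0 20 0;0 0 0 0 0 30 0;0 0 0 0 -20 32 0;0 0 0 0 -50 32 0;0 0 0 0 -80 32 0;0 0 0 -15 -95 40 0;0 0 0 -35 -95 70 0;0 0 0 -60 -95 100 0;0 0 0 -83 -95 136 0;0 0 0 -83 -95 136 0;0 0 0 -83 -95 136 0",
)

```text
clock: 5.42
position: [0.5438, 0.2573, 0.2312]
tool_rot: [-1.573, 0.001, -1.22]
force: [-0.9, -0.2, -0.5]
grip_width: 0.0001
```

Run:
```python
from h import *
import cv2
s=monitor.observe();print(s['clock'],safe(s['position']),s['position'],s['tool_rot'],s['force'])
for n in ("wrist","top"):
    a=cv2.cvtColor(cams.grab_frame(n),cv2.COLOR_RGB2BGR)
    if n=="top": a=cv2.resize(a[90:310,120:385],None,fx=3,fy=2.7272)
    cv2.imwrite(f"pics/{n}3.png",a)
c=cams.get_calibration('wrist')
print(proj([W(*lev(.2+a,b,.01)) for a in(-.0225,.0225) for b in (-.0225,.0225)],c).round(0))
for q in (0,.05,.15,.25,.35,.45,.53): print(q, shift(W(*lev(.203,0,.01,q))+[0,0,.011]))
```

```text
5.4167 [-0.19325259  0.00193295  0.23118684] [0.54380938 0.25726076 0.23118684] [-1.57262992e+00  7.59290779e-04 -1.21990054e+00] [-0.85764608 -0.16739995 -0.49818053]
[[307. 248.]
 [309. 191.]
 [249. 254.]
 [247. 195.]]
0 [-3.1 60.8 -0.6]
0.05 [-5.9 70.6 -0.5]
0.15 [-9.9 90.5 -0.5]
0.25 [-11.9 110.7  -0.5]
0.35 [-11.9 131.   -0.4]
0.45 [ -9.9 151.2  -0.4]
0.53 [ -6.8 167.2  -0.4]
```

View pics/wrist3.png

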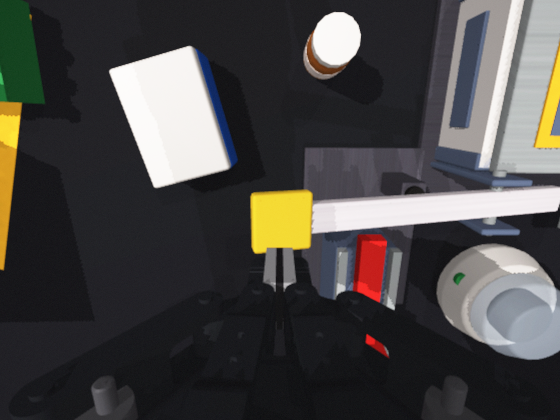

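View pics/top3.png

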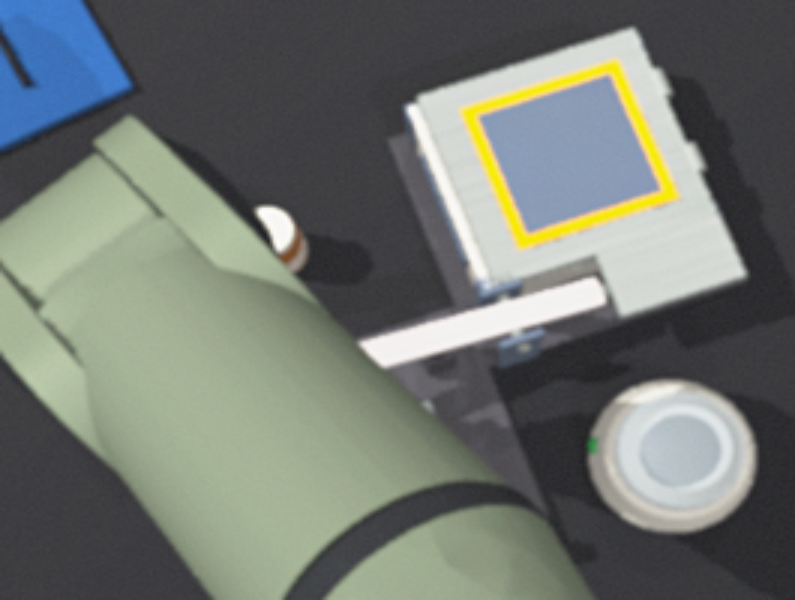

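Pad corners are within about 5 px of the prediction, and the red bar's end (372,237) is clear of the lever. I'll start pressing along the arc.

Call:
send_rows(
  series="0 0 0 0 20 0 0;0 0 0 0 38 0 0;0 0 0 -2 50 0 0;0 0 0 -3 56 0 0;0 0 0 -4 62 0 0;0 0 0 -5 68 0 0;0 0 0 -7 74 0 0;0 0 0 -8 80 0 0;0 0 0 -9 86 0 0;0 0 0 -10 92 0 0;0 0 0 -10 92 0 0",
)

```text
clock: 6.43
position: [0.5403, 0.265, 0.1403]
tool_rot: [-1.571, -0.0, -1.222]
force: [-2.1, -1.9, 7.4]
grip_width: -0.0
```

Run:
```python
from h import *
import cv2
s=monitor.observe();print(s['clock'],safe(s['position']),s['tool_rot'],s['force'],s['qpos'].round(2))
for n in ("wrist","scene"):
    a=cv2.cvtColor(cams.grab_frame(n),cv2.COLOR_RGB2BGR)
    if n=="scene": a=cv2.resize(a[100:320,180:430],None,fx=2.6,fy=2.6)
    cv2.imwrite(f"pics/{n}4.png",a)
```

```text
6.4333 [-0.20169548  0.00126223  0.14030012] [-1.57063300e+00 -9.91768824e-05 -1.22191823e+00] [-2.14312385 -1.88807157  7.38343145] [-0.33  0.62 -0.33  1.74  0.26  0.82 -2.  ]
```

View pics/wrist4.png

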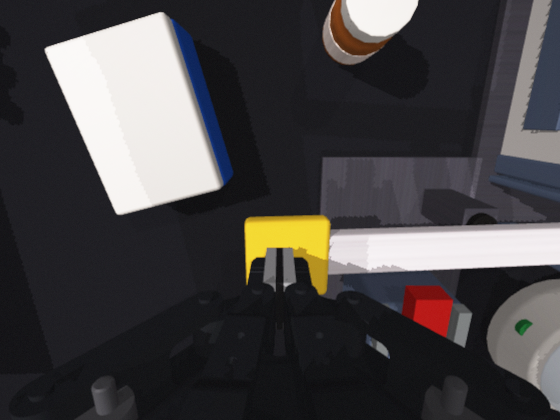

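View pics/scene4.png

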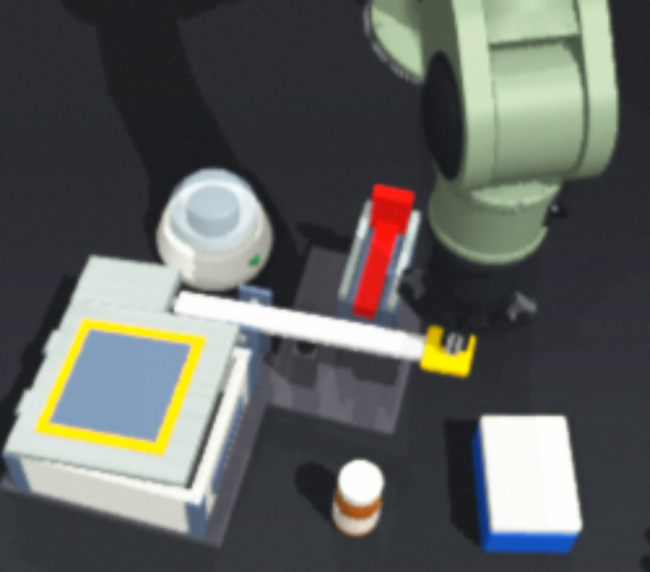

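Lever is moving under about 7 N and the jar and tip box are clear. Continuing.

Call:
send_rows(
  series="0 0 0 -1 6 0 0;0 0 0 -1 12 0 0;0 0 0 -2 18 0 0;0 0 0 -2 24 0 0;0 0 0 -2 30 0 0;0 0 0 -2 36 0 0;0 0 0 -2 42 0 0;0 0 0 -1 48 0 0;0 0 0 -1 54 0 0;0 0 0 0 60 0 0;0 0 0 1 64 0 0;0 0 0 2 68 0 0;0 0 0 2 70 0 0;0 0 0 2 70 0 0",
)

```text
clock: 7.7
position: [0.5412, 0.2632, 0.0706]
tool_rot: [-1.57, 0.0, -1.222]
force: [-2.1, 0.1, 3.8]
grip_width: -0.0004
```

Run:
```python
from h import *
s=monitor.observe();print(s['clock'],safe(s['position']),s['tool_rot'],s['force'],s['qpos'].round(2))
```

```text
7.7 [-0.19970274  0.00153505  0.0706287 ] [-1.57020188e+00  1.89385888e-04 -1.22214302e+00] [-2.08955803  0.05686703  3.8139918 ] [-0.35  0.72 -0.3   1.77  0.31  0.69 -2.03]
```

Not at the stop yet; going 1–2 mm per row.

Call:
send_rows(
  series="0 0 0 0 2 0 0;0 0 0 0 3 0 0;0 0 0 0 4 0 0;0 0 0 1 5 0 0;0 0 0 1 6 0 0;0 0 0 1 7 0 0;0 0 0 1 7 0 0;0 0 0 1 7 0 0",
)

```text
clock: 8.37
position: [0.5419, 0.2622, 0.0648]
tool_rot: [-1.569, -0.0, -1.222]
force: [-5.4, -2.8, 20.2]
grip_width: -0.0001
```

Run:
```python
from h import *
s=monitor.observe();print(s['clock'],safe(s['position']),s['tool_rot'],s['force'],s['qpos'].round(2))
```

```text
8.3667 [-0.19853316  0.00178414  0.06479251] [-1.56944665e+00 -1.91970825e-04 -1.22233870e+00] [-5.38059245 -2.82085406 20.19264152] [-0.35  0.73 -0.29  1.78  0.31  0.68 -2.04]
```

Call:
send_rows(
  series="0 0 0 0 0.5 0 0;0 0 0 0 0.5 0 0;0 0 0 0 0.5 0 0;0 0 0 0 0.5 0 0;0 0 0 0 0.5 0 0;0 0 0 0 0.5 0 0;0 0 0 0 0.5 0 0;0 0 0 0 0.5 0 0;0 0 0 0 0.5 0 0;0 0 0 0 0.5 0 0",
)

```text
clock: 9.2
position: [0.5419, 0.2622, 0.0646]
tool_rot: [-1.569, -0.0, -1.222]
force: [-6.9, -3.7, 25.9]
grip_width: 0.0001
```

Run:
```python
from h import *
import cv2
s=monitor.observe();print(s['clock'],safe(s['position']),s['force'])
for n in ("top","scene"):
    a=cv2.cvtColor(cams.grab_frame(n),cv2.COLOR_RGB2BGR)
    a=cv2.resize(a[100:320,180:430],None,fx=2.6,fy=2.6) if n=="scene" else cv2.resize(a[90:310,120:385],None,fx=2.7,fy=2.7)
    cv2.imwrite(f"pics/{n}5.png",a)
```

```text
9.2 [-0.19855311  0.00184408  0.06459581] [-6.92233339 -3.65360001 25.86911198]
```

View pics/top5.png

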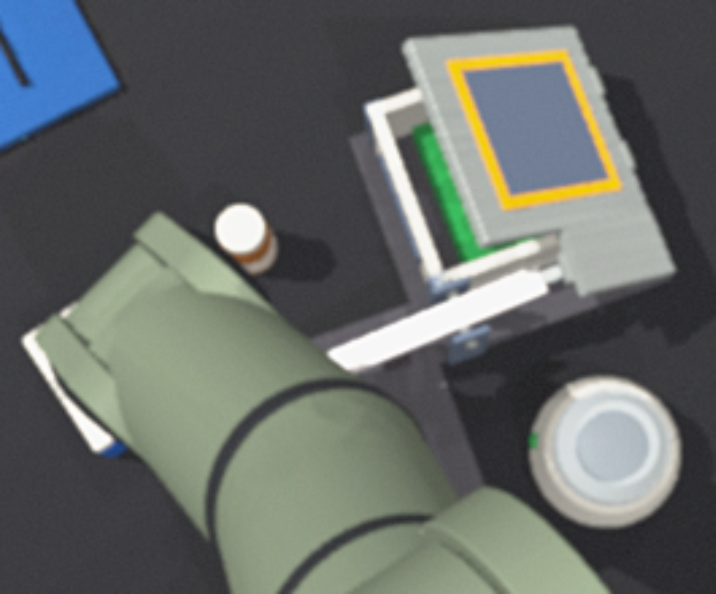

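View pics/scene5.png

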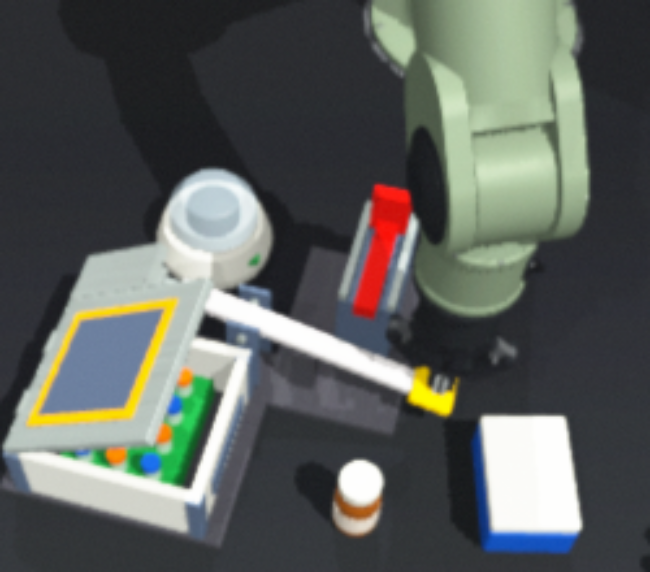

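The flap stands open (scene ~(110,360)), the bolt is out, and the jar, tip box and centrifuge are where they were. The lever is at its stop. Handing in.

```bash
python3 -c "
from workcell import bot,monitor
print(bot.job_done()); s=monitor.observe(); print(s['clock'],s['position'],s['force'])"
```

```text
the job is handed in; nothing more can be done
None
the job is handed in; nothing more can be done
```

The safe is open: I handed in with a fingertip holding the lever down at its stop and the flap raised. Hand-in was at about 9.3 s of the 38 s allowed.

- **Bolt:** I pushed it with the closed fingertips until it hit its stop. The force on the tool went from about 20 N along the push to about 40 N (about 51 N in all) without further travel. The camera images showed it clear of the lever. It started a few mm out from the locked position, which did not matter.
- **Lever:** I pressed the yellow end down along its arc. At the end the force on the tool rose from 4 N to about 26 N with almost no further movement, so it is at the stop. The fingertips should be at a height of about 54 mm, which matches the fully-down height you gave.
- **Flap and bystanders:** In the last images the flap was open with the rack inside visible. The jar, tip box and centrifuge stood where they began, though the arm partly hid the tip box in the top view. I moved the flap only with the lever, and the images and planned clearances show no sign of the arm touching anything else.

No check failed. The hand-in gave no verdict, and no state could be read after it, so I could not confirm the last second of holding.

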